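# Hold a filter plate label up under the bench magnifier

### The arm

A 6-joint arm with a two-finger parallel gripper is mounted at the origin on the work surface. World frame = base frame: x ahead of the robot, y to its left, z up, the work surface at z = 0. Lengths are in m, angles in rad, forces in N, time in s.
With the tool pointing down it reaches from about 0.4 to 0.825 m from the base axis. Payload 7 kg.
Tool frame: the origin (TCP) lies at the very end of the fingers, on their centre line; the grasp point (between the pads) lies 19 mm behind it; z points along the fingers, y is the line along which they close (so a half turn about z gives the same grasp; the last joint's range is limited). The gripper opens to 88 mm and grips with 3 to 60 N. Pads are 19 mm wide; open, the fingers measure 130 mm over their backs; the gripper's body (78 mm by 193 mm) begins 47 mm behind the grasp point.
Start: joints at [-0.876, 0.359, 0.012, 0, -1.224, -0.288], TCP at [0.267, -0.62, 0.227] pointing down, gripper open.
Joint ranges: [-3.07, 3.07], [-1.43, 2.12], [-1.02, 1.25], [-3.03, 1.67], [-3.05, -0], [-3.03, 3.03]. Speed limits (rad/s): [2.39, 2.39, 3.01, 3.14, 3.14, 3.14].

### API

Orientations are given as [roll, pitch, yaw] about the fixed x, y, z axes, in that order (R = Rz(yaw) Ry(pitch) Rx(roll)).
In Python, from station import arm gives the robot as it stands. The module is installed in compiled form; this text tells all that it offers.
- The arm moves only by the shell command python3 -m crank 'ROWS' [FORCE]. ROWS is JSON, a list of rows, each an object of numbers: "dx", "dy", "dz": the shift along the world's x, y, z in m; "twist": the turn about the world's z in degrees; "grip": the opening, from -1 (shut) to 1 (fully open). A call has exactly 5 rows; each row is the pose to reach, as a shift and turn from the pose commanded when the call began; what a row does not reach only later rows make up. A row lasts 1/12 s, in which the tool goes at most 41.7 mm and 7.16 degrees, less where a joint would pass 70% of its speed; a pose out of reach is approached as far as the arm can. A call with a gripper value outside its range is refused whole. The fingers move at their own pace and stop on an object; FORCE is the grip in N (left out, the last holds). Time passes only in rows, so rows that repeat a pose let the fingers close, or fill a call up. It gives the time, the measured TCP pose, the force, the opening and the grip force at its end, in the units of the state.
- arm.get_state(): the state, without advancing time (a new reading comes with each control period).
- arm.grab_frame(name): name is "side" or "top"; returns the picture (400x640x3 uint8, red, green, blue); there is no depth.
- arm.get_calibration(name): a dict with "fx", "fy", "cx", "cy" (pixels), "cam_to_world" (4x4, takes a point from camera to world coordinates). Camera axes: x right, y down, z forward; pixel columns grow to the right and rows downward; lengths in m; the calibration is good to about 2 mm. A picture is of the moment at which its call begins. get_calibration takes no time and is no camera call.
- arm.job_done(): hands the job in; it is judged then, once.
The state is a dict: "t": time; "q": joint angles; "qd": joint speeds; "joint_efforts": joint torques, N m; "eef_pos": TCP position; "ee_rot": TCP orientation; "force": force on the tool from outside, world axes, zero at the start; "moment": the same for the moment, N m; "width": finger opening in m; "gripper_force": force on a finger pad.
Only numpy, scipy, OpenCV 4.12 (cv2) and the standard library are available. Lean on these libraries where they do the work, as an engineer would, in place of code of your own. Each camera call takes 0.05 s, during which the arm holds its last target. There are 200 camera calls.

### The job

Take the amber filter plate out of the rack by its clear part, keeping the fingers off the frosted label end (the small notched corner marks which end that is), and hold it up beneath the lens of the bench magnifier, label side up and square to the lens with the frosted end centred under it, about 13 cm from it, so that a colleague across the bench can read the label through the lens. Do not touch the magnifier, leave the other plates, the bottle and the flask where they are, and finish while still holding the plate steady there in the air.

Things in the scene. Friction and masses are not known exactly. Their poses are not given: they have to be found in the camera images.
- amber_center (a point): centre of the amber glass filter plate, 90 x 8 x 56 mm (its x, y, z), 0.1 kg, loose, on edge in a rack groove, upper 36 mm free. Axes: x to the frosted end; y out of the label face; z up at the start, to the notched edge. Frosted end: x +15 to +45 mm, white with ruled lines on the label face only, 10 x 10 mm square notch in its upper corner. Clear part to hold: x -45 to +15 mm
- amber_label (a point): centre of the frosted label field, on the surface of the label face of the amber plate: 30 mm along x, 4 mm along y and -3 mm along z from the plate's centre; axes as the plate's. With the label face towards you and the notched edge up, the notch is at the top left
- lens (a point): centre of the magnifier's lens; white ring-lamp head 132 mm across, 22 mm thick, 0.34 m up, tilted about 50 degrees, not to be moved. Axes: z out of the lens, up and away from the robot to the reader's eye (the plate belongs on the negative z side, its label normal along +z); y level; x in the lens plane, down and away from the robot, to the gooseneck joint on the rim
- magnifier: bench magnifier: stands fast. Its origin is the point of the bench straight below the lens; its round white weighted base, 170 mm in diameter and 24 mm high, is centred 154 mm along +x of this body (away from the robot), and a gooseneck rises from there to 0.29 m and bends back over to the lens head
- rack: wooden rack block 116 x 160 x 28 mm that stands fast, origin at the centre of its underside. Three grooves run along its x axis, side by side at y = -50, 0 and +50 mm, 20 mm deep, 2.5 mm wider and 3.5 mm longer than a plate
- green_center (a point): green glass filter plate, standing on its long edge in a groove of the rack. Origin at its centre. Same shape and axes as the amber plate
- blue_center (a point): blue glass filter plate, standing on its long edge in a groove of the rack. Origin at its centre. Same shape and axes as the amber plate
- bottle: white reagent bottle, 64 mm in diameter, 122 mm high, loose; origin at the centre of its underside
- flask: conical glass flask with a foil cap, 72 mm in diameter at the foot, 123 mm high, loose; origin at the centre of its underside
There are look-alikes about, which are no part of the job. Of the things that look like the part that bears amber_center, the smaller one is meant.

How it is judged:
On the way:
1. the amber plate is lifted clear of the rack in the fingers (contact force between amber and the fingers above 0.5 N and height (world z) of amber_center above 0.1 m and contact force between amber and rack below 0.05 N), for 0.2 s.
At the end, for the whole second after the job is handed in: the plate is held still in the fingers, over 150 mm up, label face up and within 0.30 rad of square to the lens; the label centre lies on the robot's side of the lens, 80 to 180 mm from it and within 25 mm of its axis in each direction across it (contact force between amber and the fingers above 0.5 N and x of amber_label in the frame of lens between -0.025 and 0.025 m and y of amber_label in the frame of lens between -0.025 and 0.025 m and z of amber_label in the frame of lens between -0.18 and -0.08 m and angle between the y axis of amber_label and the z axis of lens, either way round below 0.3 rad and angle between amber_label's own y axis and vertical below 1.3 rad and height (world z) of amber_center above 0.15 m and linear speed of amber below 0.02 m/s); the arm keeps its last pose, push and grip.
It fails at once if the fingers grip or press the frosted end of the amber plate (contact force between any of amber_c1, amber_c2 and the fingers above 1 N).
It fails at once if the magnifier is touched (more than 1 N) (contact force between magnifier and anything else above 1 N).
It fails at once if another plate is moved by more than 12 mm (distance of any of green_center, blue_center from where it was at the start of the episode above 0.012 m).
It fails at once if the bottle or the flask is moved by more than 20 mm (distance of any of bottle, flask from where it was at the start of the episode above 0.02 m).
It also fails if it takes over 35 s, if anything falls off the work surface, if the arm or the gripper's body presses on something with over 40 N, if the wrist force passes 120 N, or if a joint passes its speed limit or range.

## Working session

There is one attempt and no reset: what is moved stays moved. The work goes in short steps, Python scripts to look and compute and a shell command to move; the robot and the scene stay as the last step left them, time stands still between calls to the robot, and variables do not carry over. Pictures are saved under pics/ and viewed, at most 10 in all, crops included, and the job is handed in when it is done.

```bash
mkdir -p pics; cat > h.py <<'E'
import numpy as np,cv2
from station import arm
def cal(n):
    c=arm.get_calibration(n); return np.array([[c['fx'],0,c['cx']],[0,c['fy'],c['cy']],[0,0,1.]]),np.array(c['cam_to_world'])
def ray(n,u,v):
    K,T=cal(n); d=T[:3,:3]@np.linalg.solve(K,[u,v,1.]); return T[:3,3],d/np.linalg.norm(d)
def onz(n,u,v,z):
    o,d=ray(n,u,v); return o+d*(z-o[2])/d[2]
def tri(a,b):
    (o1,d1),(o2,d2)=ray('top',*a),ray('side',*b)
    s=np.linalg.lstsq(np.c_[d1,-d2],o2-o1,rcond=None)[0]; p,q=o1+d1*s[0],o2+d2*s[1]; return (p+q)/2,np.linalg.norm(p-q)
def proj(n,P):
    K,T=cal(n); p=np.linalg.inv(T)@np.r_[P,1]; p=K@p[:3]; return p[:2]/p[2]
def snap(n,f,crop=None,s=1):
    im=arm.grab_frame(n)[:,:,::-1]
    if crop: x,y,w,h=crop; im=im[y:y+h,x:x+w]
    cv2.imwrite('pics/'+f,cv2.resize(im,None,fx=s,fy=s,interpolation=cv2.INTER_CUBIC))
E
python3 - <<'E'
from h import *
snap('top','t0.png');snap('side','s0.png')
for n in('top','side'):
    K,T=cal(n);print(n,K[0,0],K[0,2],K[1,2],T.round(3).tolist())
s=arm.get_state();print(s)
E
```

```text
top 381.9211921859605 317.0104015504944 203.16607440019024 [[-0.015, -0.996, 0.083, 0.477], [-1.0, 0.016, 0.006, -0.048], [-0.007, -0.083, -0.997, 1.249], [0.0, 0.0, 0.0, 1.0]]
side 498.6057496833814 314.9384821504896 196.6203737222363 [[-0.753, -0.348, 0.559, -0.318], [-0.658, 0.401, -0.637, 0.943], [-0.002, -0.847, -0.531, 1.07], [0.0, 0.0, 0.0, 1.0]]
{'t': 0.1, 'q': array([-8.75909196e-01,  3.59300274e-01,  1.11434781e-02, -3.01868355e-04,
       -1.22412080e+00, -2.88093252e-01]), 'qd': array([-0.00154394, -0.00047888,  0.00209238,  0.00121133,  0.00089568,
       -0.00043489]), 'joint_efforts': array([-2.99176776e-03, -5.84162843e+01,  2.93752956e+01,  7.01542273e+00,
        1.01708501e-02, -9.33501656e-05]), 'eef_pos': array([ 0.26686263, -0.61951828,  0.22572424]), 'ee_rot': array([ 3.14009180e+00, -1.48805954e-04, -2.73490144e+00]), 'force': array([ 0.24419125, -0.65906841, -0.34053339]), 'moment': array([0.00987762, 0.01869363, 0.03088821]), 'gripper_force': 0.0, 'width': 0.08807979387709926}
```

View pics/t0.png

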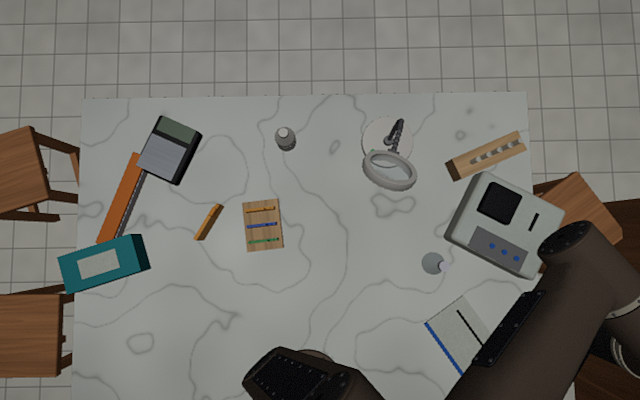

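View pics/s0.png

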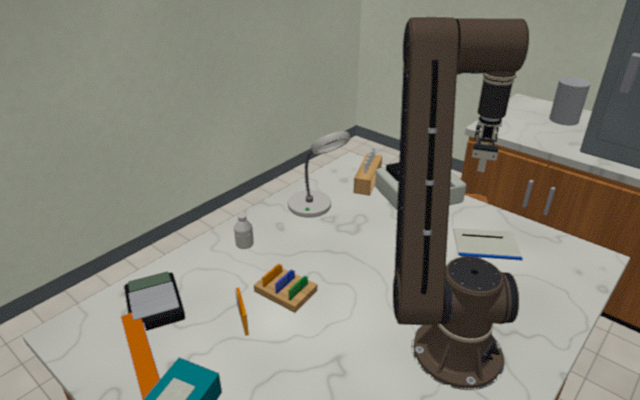

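Candidates for the amber plate: the plate in the rack at top (260,209) / side (270,273); the bigger free-standing amber plate at top (208,222) / side (242,311); the orange ruler at top (120,200). The smaller one, in the rack, is meant. The lens head is at top (389,170) / side (331,142). I'll check all of this in close crops.

```bash
python3 - <<'E'
from h import *
a=arm.grab_frame('top')[:,:,::-1];b=arm.grab_frame('side')[:,:,::-1]
r=lambda im,x,y,w,h:cv2.resize(im[y:y+h,x:x+w],(w*6,h*6),interpolation=cv2.INTER_CUBIC)
cv2.imwrite('pics/c1.png',np.hstack([r(a,235,190,60,70),r(b,245,250,72,70)]))
cv2.imwrite('pics/c2.png',np.hstack([r(a,355,110,66,90),r(b,285,125,66,90)]))
for n,u,v,z in[('top',389,170,.34),('top',263,225,.028),('side',242,330,0),('top',286,138,.06),('top',433,264,.06)]:print(onz(n,u,v,z).round(3))
E
```

```text
[ 0.629 -0.217  0.34 ]
[0.511 0.133 0.028]
[0.495 0.331 0.   ]
[0.784 0.054 0.06 ]
[ 0.382 -0.395  0.06 ]
```

View pics/c1.png

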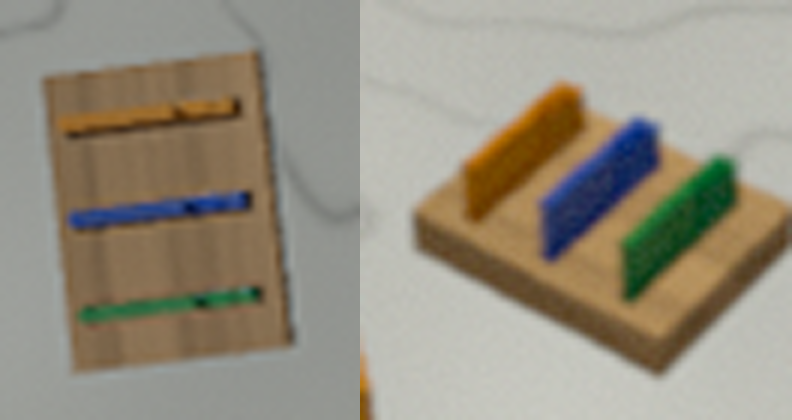

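View pics/c2.png

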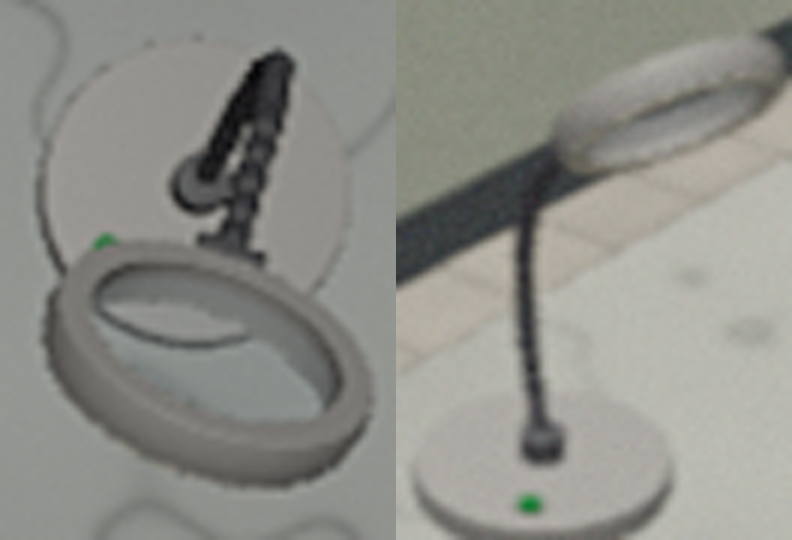

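Top crop: the notch step on the amber plate is at its right end (265,208), so the frosted end points to world -y. The side view shows no white, so the label faces +x, away from the robot. Top ends of the amber plate are at (245.3,210.8) and (275,207.7). Next I fit the lens pose and plate pose numerically.

```bash
python3 - <<'E'
from h import *
from scipy.optimize import least_squares
B,e=tri((355+197/6,110+182/6),(285+149/6,125+465/6));print('base',B.round(3),e.round(4), onz('top',387.8,140.3,.024).round(3), onz('side',309.8,202.5,.024).round(3))
T=np.array([355+47/6,355+373/6,110+242/6,110+488/6]);S=np.array([285+155/6,285+390/6,125+35/6,125+175/6])
th=np.linspace(0,2*np.pi,120)
def ring(p):
    c,yaw,t=p[:3],p[3],p[4];h=np.array([np.cos(yaw),np.sin(yaw),0]);z=np.array([0,0,1.])
    n=h*np.sin(t)+z*np.cos(t);x=h*np.cos(t)-z*np.sin(t);y=np.cross(n,x)
    C=np.outer(np.cos(th),x)+np.outer(np.sin(th),y)
    return np.vstack([c+.066*C+.011*n,c+.066*C-.011*n])
def res(p,full=0):
    r=[]
    for n,m in(('top',T),('side',S)):
        q=np.array([proj(n,P) for P in ring(p)])
        r+=list(np.array([q[:,0].min(),q[:,0].max(),q[:,1].min(),q[:,1].max()])-m)
    r+=[(p[2]-.34)/.003,(p[4]-np.radians(50))/.05]
    d=B[:2]-p[:2]; h=np.array([np.cos(p[3]),np.sin(p[3])])
    r+=list((d-.154*h)/.004)
    return np.array(r)
s=least_squares(res,[.63,-.22,.34,-.3,.87]);print('lens',s.x[:3].round(4),np.degrees(s.x[3:]).round(1),s.fun.round(1))
a=onz('top',245.3,210.8,.064);b=onz('top',275,207.7,.056);d=b-a;print('amber',a.round(4),b.round(4),((a+b)/2).round(4),np.linalg.norm(d[:2]),np.degrees(np.arctan2(d[1],d[0])))
# rack corners from top crop (z=.028)
R=[onz('top',235+u/6,190+v/6,.028)[:2] for u,v in((45,77),(258,52),(292,346),(76,372))];R=np.array(R);print(R.round(4).tolist(),R.mean(0).round(4),[np.linalg.norm(R[i]-R[i-1]).round(4) for i in range(4)])
L=R[1]-R[0]+R[2]-R[3];print('rack x axis deg',np.degrees(np.arctan2(L[1],L[0])), 'groove',R.mean(0)+.05*np.array([-L[1],L[0]])/np.linalg.norm(L))
E
```

```text
base [ 0.782 -0.278  0.012] 0.0026 [ 0.78  -0.275  0.024] [ 0.769 -0.265  0.024]Traceback (most recent call last):
  File "<stdin>", line 20, in <module>
    return func(*args, **kwargs)
    result = trf(vector_fun.fun, vector_fun.jac, x0, f0, J0, lb, ub, ftol, xtol,
                 gtol, max_nfev, x_scale, loss_function, tr_solver,
                 tr_options.copy(), verbose, callback=callback_wrapped)
    return trf_no_bounds(
        fun, jac, x0, f0, J0, ftol, xtol, gtol, max_nfev, x_scale,
        loss_function, tr_solver, tr_options, verbose, callback=callback)
    f_new = fun(x_new)
    self._update_fun()
    ~~~~~~~~~~~~~~~~^^
    self.f = self.fun_wrapped(xp_copy(self.x))
             ~~~~~~~~~~~~~~~~^^^^^^^^^^^^^^^^^
    return np.atleast_1d(self.fun(x))
                         ~~~~~~~~^^^
    return self.f(x, *self.args, **self.kwargs)
           ~~~~~~^^^^^^^^^^^^^^^^^^^^^^^^^^^^^^
  File "<stdin>", line 14, in res
  File "h.py", line 13, in proj
    K,T=cal(n); p=np.linalg.inv(T)@np.r_[P,1]; p=K@p[:3]; return p[:2]/p[2]
        ~~~^^^
  File "h.py", line 4, in cal
    c=arm.get_calibration(n); return np.array([[c['fx'],0,c['cx']],[0,c['fy'],c['cy']],[0,0,1.]]),np.array(c['cam_to_world'])
ValueError: time passes only in moves, steps and waits
```

```bash
sed -i 's/^def cal/import functools\n@functools.lru_cache\ndef cal/' h.py; python3 - <<'E'
from h import *
from scipy.optimize import least_squares
B=np.array([.778,-.273])
T=np.array([355+47/6,355+373/6,110+242/6,110+488/6]);S=np.array([285+155/6,285+390/6,125+35/6,125+175/6])
th=np.linspace(0,2*np.pi,120)
def ring(p):
    c,yaw,t=p[:3],p[3],p[4];h=np.array([np.cos(yaw),np.sin(yaw),0]);z=np.array([0,0,1.])
    n=h*np.sin(t)+z*np.cos(t);x=h*np.cos(t)-z*np.sin(t);y=np.cross(n,x)
    C=np.outer(np.cos(th),x)+np.outer(np.sin(th),y)
    return np.vstack([c+.066*C+.011*n,c+.066*C-.011*n])
def res(p):
    r=[]
    for n,m in(('top',T),('side',S)):
        q=np.array([proj(n,P) for P in ring(p)])
        r+=list(np.array([q[:,0].min(),q[:,0].max(),q[:,1].min(),q[:,1].max()])-m)
    r+=[(p[2]-.34)/.003,(p[4]-np.radians(50))/.1]
    r+=list((B-p[:2]-.154*np.array([np.cos(p[3]),np.sin(p[3])]))/.005)
    return np.array(r)
for t0 in(.6,.87):
    s=least_squares(res,[.63,-.22,.34,-.3,t0]);print('lens',s.x[:3].round(4),np.degrees(s.x[3:]).round(1),s.fun.round(1))
a=onz('top',245.3,210.8,.064);b=onz('top',275,207.7,.056);d=b-a;print('amber',a.round(4),b.round(4),((a+b)/2).round(4),np.linalg.norm(d[:2]),np.degrees(np.arctan2(d[1],d[0])))
R=np.array([onz('top',235+u/6,190+v/6,.028)[:2] for u,v in((45,77),(258,52),(292,346),(76,372))]);print(R.round(4).tolist(),R.mean(0).round(4),[np.linalg.norm(R[i]-R[i-1]).round(4) for i in range(4)])
L=R[1]-R[0]+R[2]-R[3];print('rack x deg',np.degrees(np.arctan2(L[1],L[0])), 'groove',R.mean(0)+.05*np.array([-L[1],L[0]])/np.linalg.norm(L))
E
```

```text
lens [ 0.6304 -0.2186  0.3402] [-20.6  46.9] [-0.8  0.5 -0.4 -0.5  0.3  0.6 -0.   0.4  0.1 -0.5  0.7 -0. ]
lens [ 0.6304 -0.2186  0.3402] [-20.6  46.9] [-0.8  0.5 -0.4 -0.5  0.3  0.6 -0.   0.4  0.1 -0.5  0.7 -0. ]
amber [0.5548 0.1822 0.064 ] [0.5636 0.0906 0.056 ] [0.5592 0.1364 0.06  ] 0.0920367887173645 -84.52087578885914
[[0.5829, 0.1982], [0.5946, 0.084], [0.4378, 0.0671], [0.4259, 0.1817]] [0.5103 0.1327] [np.float64(0.1579), np.float64(0.1148), np.float64(0.1577), np.float64(0.1152)]
rack x deg -84.11717703098249 groove [0.56002889 0.13786817]
```

```bash
python3 -m crank '[{"dx":0.011,"dy":0.039,"dz":0,"twist":7,"grip":1},{"dx":0.022,"dy":0.078,"dz":0,"twist":14,"grip":1},{"dx":0.033,"dy":0.117,"dz":0,"twist":21,"grip":0.5},{"dx":0.044,"dy":0.156,"dz":0,"twist":28,"grip":0},{"dx":0.055,"dy":0.195,"dz":0,"twist":35,"grip":-0.3}]' 10
python3 -m crank '[{"dx":0.011,"dy":0.039,"dz":0,"twist":7,"grip":-0.3},{"dx":0.022,"dy":0.078,"dz":0,"twist":14,"grip":-0.3},{"dx":0.033,"dy":0.117,"dz":0,"twist":21,"grip":-0.3},{"dx":0.044,"dy":0.156,"dz":0,"twist":28,"grip":-0.3},{"dx":0.055,"dy":0.195,"dz":0,"twist":35,"grip":-0.3}]'
```

```text
t: 0.62
eef_pos: [0.3219, -0.4232, 0.2263]
ee_rot: [3.141, 0.0, -2.118]
force: [1.2, 1.0, 0.1]
width: 0.0727
gripper_force: 0.0
t: 1.03
eef_pos: [0.377, -0.2281, 0.2267]
ee_rot: [-3.141, -0.0, -1.507]
force: [1.7, 0.3, -0.7]
width: 0.0399
gripper_force: 0.0
```

```bash
python3 -m crank '[{"dx":0.018,"dy":0.037,"dz":0,"twist":2,"grip":-0.3},{"dx":0.035,"dy":0.074,"dz":0,"twist":2,"grip":-0.3},{"dx":0.053,"dy":0.111,"dz":0,"twist":2,"grip":-0.3},{"dx":0.07,"dy":0.148,"dz":0,"twist":2,"grip":-0.3},{"dx":0.087,"dy":0.185,"dz":0,"twist":2,"grip":-0.3}]'
python3 -m crank '[{"dx":0.018,"dy":0.037,"dz":0,"twist":0,"grip":-0.3},{"dx":0.036,"dy":0.074,"dz":0,"twist":0,"grip":-0.3},{"dx":0.054,"dy":0.111,"dz":-0.01,"twist":0,"grip":-0.3},{"dx":0.075,"dy":0.148,"dz":-0.02,"twist":0,"grip":-0.3},{"dx":0.094,"dy":0.183,"dz":-0.03,"twist":0,"grip":-0.3}]'
python3 -m crank '[{"dx":0,"dy":0.015,"dz":-0.03,"twist":0,"grip":-0.3},{"dx":0,"dy":0.015,"dz":-0.06,"twist":0,"grip":-0.3},{"dx":0,"dy":0.015,"dz":-0.09,"twist":0,"grip":-0.3},{"dx":0,"dy":0.015,"dz":-0.11,"twist":0,"grip":-0.3},{"dx":0,"dy":0.015,"dz":-0.11,"twist":0,"grip":-0.3}]'
```

```text
t: 1.45
eef_pos: [0.4643, -0.0428, 0.2269]
ee_rot: [-3.141, 0.0, -1.478]
force: [0.9, -0.9, 0.1]
width: 0.031
gripper_force: 0.0
t: 1.87
eef_pos: [0.5577, 0.1385, 0.197]
ee_rot: [-3.141, 0.0, -1.478]
force: [0.1, 0.4, 0.7]
width: 0.0306
gripper_force: 0.0
t: 2.28
eef_pos: [0.5541, 0.15, 0.0824]
ee_rot: [3.134, -0.003, -1.479]
force: [-0.6, -1.2, 0.2]
width: 0.0306
gripper_force: 0.0
```

```bash
python3 - <<'E'
from h import *
a=arm.grab_frame('top')[:,:,::-1];b=arm.grab_frame('side')[:,:,::-1]
r=lambda im,x,y,w,h:cv2.resize(im[y:y+h,x:x+w],(w*5,h*5),interpolation=cv2.INTER_CUBIC)
cv2.imwrite('pics/c3.png',np.hstack([r(a,225,180,75,80),r(b,240,240,80,80)]))
s=arm.get_state();print(s['eef_pos'],s['ee_rot'],s['q'],s['t'])
E
```

```text
[0.557061   0.15113025 0.08701356] [ 3.14048772e+00 -1.05009515e-03 -1.47785276e+00] [ 6.03919153e-01  3.28623096e-01 -3.84323520e-01  4.95929503e-04
 -8.59327097e-01 -5.11300259e-01] 2.3833
```

View pics/c3.png

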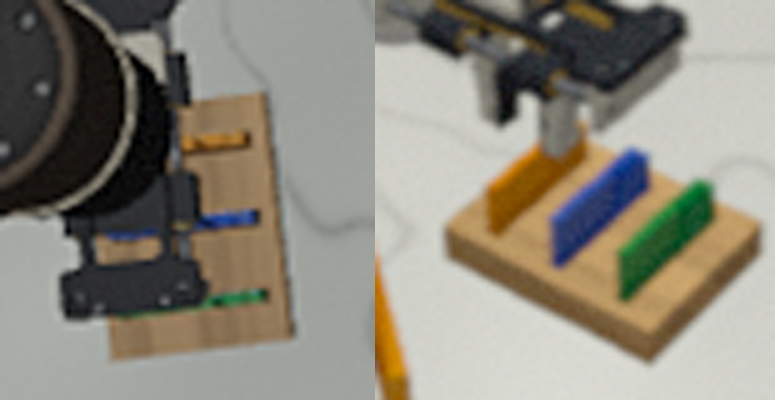

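The crop shows the open fingers straddling the amber plate's clear left half, near side-view pixel (352,265), clear of the blue plate. Descending and closing now.

```bash
python3 -m crank '[{"dx":0.001,"dy":0.003,"dz":-0.015,"twist":0,"grip":-0.3},{"dx":0.001,"dy":0.003,"dz":-0.035,"twist":0,"grip":-0.3},{"dx":0.001,"dy":0.003,"dz":-0.053,"twist":0,"grip":-0.3},{"dx":0.001,"dy":0.003,"dz":-0.053,"twist":0,"grip":-0.3},{"dx":0.001,"dy":0.003,"dz":-0.053,"twist":0,"grip":-0.6}]' 12
python3 -m crank '[{"dx":0,"dy":0,"dz":0,"twist":0,"grip":-0.9},{"dx":0,"dy":0,"dz":0,"twist":0,"grip":-1},{"dx":0,"dy":0,"dz":0,"twist":0,"grip":-1},{"dx":0,"dy":0,"dz":0,"twist":0,"grip":-1},{"dx":0,"dy":0,"dz":0,"twist":0,"grip":-1}]' 12
```

```text
t: 2.8
eef_pos: [0.5587, 0.1544, 0.0354]
ee_rot: [-3.141, 0.0, -1.478]
force: [-0.1, 0.4, -0.9]
width: 0.0278
gripper_force: 0.0
t: 3.22
eef_pos: [0.5592, 0.1548, 0.0355]
ee_rot: [-3.139, 0.001, -1.477]
force: [0.9, -0.5, 7.3]
width: 0.0076
gripper_force: 12.0
```

```bash
python3 -m crank '[{"dx":0,"dy":0,"dz":0.02,"twist":0,"grip":-1},{"dx":0,"dy":0,"dz":0.05,"twist":0,"grip":-1},{"dx":0,"dy":0,"dz":0.08,"twist":0,"grip":-1},{"dx":0,"dy":0,"dz":0.11,"twist":0,"grip":-1},{"dx":-0.01,"dy":-0.02,"dz":0.11,"twist":6,"grip":-1}]' 12
python3 -m crank '[{"dx":-0.014,"dy":-0.034,"dz":0,"twist":7,"grip":-1},{"dx":-0.028,"dy":-0.068,"dz":0,"twist":14,"grip":-1},{"dx":-0.042,"dy":-0.102,"dz":0,"twist":21,"grip":-1},{"dx":-0.056,"dy":-0.136,"dz":0,"twist":28,"grip":-1},{"dx":-0.069,"dy":-0.165,"dz":0,"twist":35,"grip":-1}]'
python3 -m crank '[{"dx":0,"dy":0,"dz":-0.02,"twist":7,"grip":-1},{"dx":0,"dy":0,"dz":-0.05,"twist":14,"grip":-1},{"dx":0,"dy":0,"dz":-0.08,"twist":20,"grip":-1},{"dx":0,"dy":0,"dz":-0.1,"twist":23,"grip":-1},{"dx":0,"dy":0,"dz":-0.1,"twist":23,"grip":-1}]'
python3 -c "
from h import *
snap('side','s4.png',(260,150,120,130),4)"
```

```text
t: 3.63
eef_pos: [0.5526, 0.1375, 0.1504]
ee_rot: [-3.131, 0.002, -1.372]
force: [1.7, 1.1, 0.1]
width: 0.008
gripper_force: 12.0
t: 4.05
eef_pos: [0.4774, -0.0324, 0.1441]
ee_rot: [3.141, 0.0, -0.757]
force: [0.0, 0.2, 0.2]
width: 0.0082
gripper_force: 12.0
t: 4.47
eef_pos: [0.4758, -0.0317, 0.0406]
ee_rot: [3.138, 0.006, -0.36]
force: [-0.9, 0.4, -1.0]
width: 0.0081
gripper_force: 12.0
```

View pics/s4.png

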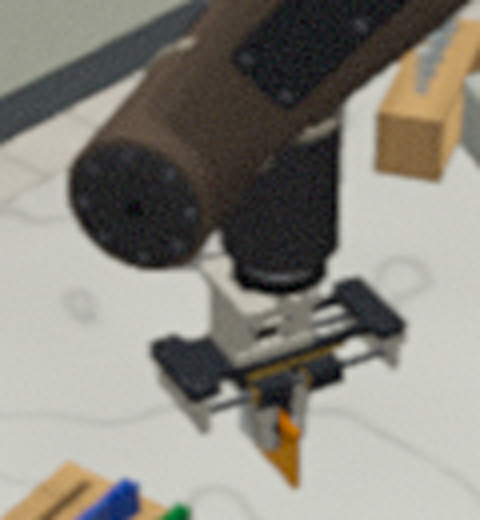

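The side crop shows the plate upright in the fingers, its amber tail and lower corner at crop (297,485) and the frosted end running away behind the finger. Setting it down on its edge and letting go.

```bash
python3 -m crank '[{"dx":0,"dy":0,"dz":-0.01,"twist":0,"grip":-1},{"dx":0,"dy":0,"dz":-0.015,"twist":0,"grip":-1},{"dx":0,"dy":0,"dz":-0.017,"twist":0,"grip":-1},{"dx":0,"dy":0,"dz":-0.018,"twist":0,"grip":-1},{"dx":0,"dy":0,"dz":-0.018,"twist":0,"grip":-1}]' 12
python3 -m crank '[{"dx":0,"dy":0,"dz":0,"twist":0,"grip":-0.8},{"dx":0,"dy":0,"dz":0,"twist":0,"grip":-0.6},{"dx":0,"dy":0,"dz":0,"twist":0,"grip":-0.5},{"dx":0,"dy":0,"dz":0,"twist":0,"grip":-0.4},{"dx":0,"dy":0,"dz":0,"twist":0,"grip":-0.3}]' 12
```

```text
t: 4.93
eef_pos: [0.4795, -0.0305, 0.0274]
ee_rot: [-3.141, -0.001, -0.362]
force: [-2.9, 0.6, 5.3]
width: 0.0082
gripper_force: 12.0
t: 5.35
eef_pos: [0.4792, -0.0307, 0.0262]
ee_rot: [-3.141, -0.0, -0.361]
force: [0.5, -0.1, 0.0]
width: 0.0279
gripper_force: 0.0
```

```bash
python3 -m crank '[{"dx":0,"dy":0,"dz":0.025,"twist":0,"grip":-0.3},{"dx":0,"dy":0,"dz":0.048,"twist":0,"grip":-0.3},{"dx":0.007,"dy":0.018,"dz":0.048,"twist":0,"grip":-0.5},{"dx":0.014,"dy":0.037,"dz":0.048,"twist":0,"grip":-1},{"dx":0.014,"dy":0.037,"dz":0.04,"twist":0,"grip":-1}]' 12
python3 -m crank '[{"dx":0,"dy":0,"dz":-0.01,"twist":0,"grip":-1},{"dx":0,"dy":0,"dz":-0.025,"twist":0,"grip":-1},{"dx":0,"dy":0,"dz":-0.025,"twist":0,"grip":-1},{"dx":-0.002,"dy":-0.007,"dz":-0.025,"twist":0,"grip":-1},{"dx":-0.005,"dy":-0.014,"dz":-0.025,"twist":0,"grip":-1}]'
python3 -m crank '[{"dx":-0.003,"dy":-0.007,"dz":0,"twist":0,"grip":-1},{"dx":-0.005,"dy":-0.013,"dz":0,"twist":0,"grip":-1},{"dx":-0.007,"dy":-0.019,"dz":0,"twist":0,"grip":-1},{"dx":-0.01,"dy":-0.025,"dz":0,"twist":0,"grip":-1},{"dx":-0.01,"dy":-0.025,"dz":0,"twist":0,"grip":-1}]'
python3 -m crank '[{"dx":-0.02,"dy":0.02,"dz":0.03,"twist":0,"grip":-1},{"dx":-0.03,"dy":0.05,"dz":0.06,"twist":0,"grip":0},{"dx":-0.03,"dy":0.08,"dz":0.1,"twist":0,"grip":1},{"dx":-0.03,"dy":0.11,"dz":0.13,"twist":0,"grip":1},{"dx":-0.03,"dy":0.14,"dz":0.15,"twist":0,"grip":1}]'
python3 - <<'E'
from h import *
a=arm.grab_frame('top')[:,:,::-1];b=arm.grab_frame('side')[:,:,::-1]
r=lambda im,x,y,w,h:cv2.resize(im[y:y+h,x:x+w],(w*5,h*5),interpolation=cv2.INTER_CUBIC)
for n in('top','side'):print(proj(n,[.48,-.04,.02]))
cv2.imwrite('pics/c5.png',np.hstack([r(a,285,195,80,90),r(b,285,200,80,90)]))
E
```

```text
t: 5.77
eef_pos: [0.4961, 0.0087, 0.068]
ee_rot: [-3.138, -0.004, -0.36]
force: [1.3, 0.5, 1.2]
width: 0.0161
gripper_force: 0.0
t: 6.18
eef_pos: [0.4882, -0.0081, 0.0413]
ee_rot: [3.141, 0.0, -0.36]
force: [0.4, -1.2, 0.7]
width: 0.0005
gripper_force: 0.0
t: 6.6
eef_pos: [0.4773, -0.0338, 0.0413]
ee_rot: [-3.142, 0.0, -0.362]
force: [-0.0, 0.5, 0.1]
width: 0.0007
gripper_force: 0.0
t: 7.02
eef_pos: [0.448, 0.1041, 0.1909]
ee_rot: [-3.14, -0.002, -0.362]
force: [1.7, 0.2, 0.3]
width: 0.0217
gripper_force: 0.0
[317.15892911 233.84164746]
[330.04136107 263.03477215]
```

View pics/c5.png

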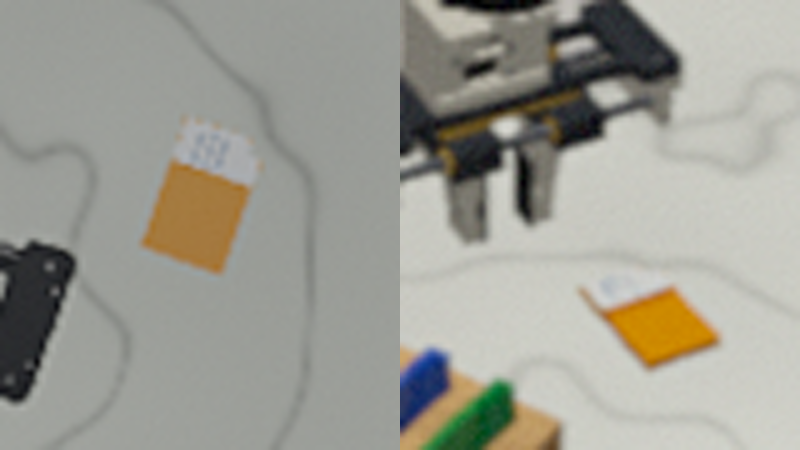

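The plate lies flat, label up. Its tail corners in the top view are at crop (143,243) and (221,273), the frosted boundary at (172,162) and (253,187).

```bash
python3 - <<'E'
from h import *
P=np.array([onz('top',285+u/5,195+v/5,.008)[:2] for u,v in((143,243),(221,273),(253,187),(172,162))])
print(P.round(4),[np.linalg.norm(P[i]-P[i-1]).round(4) for i in range(4)])
t=(P[0]+P[1])/2;f=(P[2]+P[3])/2;d=f-t;d/=np.linalg.norm(d);w=P[1]-P[0]
print('x axis',np.degrees(np.arctan2(d[1],d[0])),np.degrees(np.arctan2(w[1],w[0]))+90)
c=(t+.045*d+f-.015*d)/2;print('centre',c)
for g in(-.02,-.03,-.033):print(g,c+g*d)
print(arm.get_state()['eef_pos'],arm.get_state()['ee_rot'])
E
```

```text
[[ 0.4488 -0.0279]
 [ 0.4288 -0.078 ]
 [ 0.4838 -0.0997]
 [ 0.5007 -0.0475]] [np.float64(0.0555), np.float64(0.0539), np.float64(0.0591), np.float64(0.0549)]
x axis -21.10365136136923 -21.8007906938104
centre [ 0.4795021  -0.06869018]
-0.02 [ 0.46084349 -0.06148906]
-0.03 [ 0.45151418 -0.05788849]
-0.033 [ 0.44871539 -0.05680833]
[0.45095017 0.10787228 0.19297985] [-3.13419775 -0.0061614  -0.35721591]
```

```bash
python3 -m crank '[{"dx":0,"dy":-0.035,"dz":0,"twist":0,"grip":0.85},{"dx":0,"dy":-0.07,"dz":-0.01,"twist":0,"grip":0.85},{"dx":-0.001,"dy":-0.105,"dz":-0.02,"twist":0,"grip":0.85},{"dx":-0.001,"dy":-0.14,"dz":-0.04,"twist":0,"grip":0.85},{"dx":-0.001,"dy":-0.165,"dz":-0.07,"twist":0,"grip":0.85}]' 5
python3 -m crank '[{"dx":0,"dy":0,"dz":-0.03,"twist":0,"grip":0.85},{"dx":0,"dy":0,"dz":-0.06,"twist":0,"grip":0.85},{"dx":0,"dy":0,"dz":-0.08,"twist":0,"grip":0.85},{"dx":0,"dy":0,"dz":-0.09,"twist":0,"grip":0.85},{"dx":0,"dy":0,"dz":-0.09,"twist":0,"grip":0.85}]'
```

```text
t: 7.53
eef_pos: [0.4481, -0.0636, 0.1192]
ee_rot: [-3.139, -0.004, -0.361]
force: [2.2, 0.6, 0.7]
width: 0.0624
gripper_force: 0.0
t: 7.95
eef_pos: [0.4449, -0.0627, 0.0256]
ee_rot: [3.139, 0.004, -0.362]
force: [0.0, 0.6, 0.1]
width: 0.0808
gripper_force: 0.0
```

```bash
python3 -m crank '[{"dx":0,"dy":0.003,"dz":-0.01,"twist":0,"grip":0.85},{"dx":0,"dy":0.004,"dz":-0.015,"twist":0,"grip":0.85},{"dx":0,"dy":0.004,"dz":-0.02,"twist":0,"grip":0.85},{"dx":0,"dy":0.004,"dz":-0.02,"twist":0,"grip":0.85},{"dx":0,"dy":0.004,"dz":-0.02,"twist":0,"grip":0.85}]' 5
```

```text
t: 8.37
eef_pos: [0.4472, -0.0578, 0.0083]
ee_rot: [-3.142, -0.0, -0.361]
force: [0.2, -1.0, -0.3]
width: 0.0812
gripper_force: 0.0
```

```bash
python3 -m crank '[{"dx":0.001,"dy":0,"dz":-0.003,"twist":0,"grip":0.85},{"dx":0.001,"dy":0,"dz":-0.006,"twist":0,"grip":0.85},{"dx":0.001,"dy":0,"dz":-0.006,"twist":0,"grip":0.4},{"dx":0.001,"dy":0,"dz":-0.006,"twist":0,"grip":0},{"dx":0.001,"dy":0,"dz":-0.006,"twist":0,"grip":-0.3}]' 5
python3 -m crank '[{"dx":0,"dy":0,"dz":0,"twist":0,"grip":-0.3},{"dx":0,"dy":0,"dz":0,"twist":0,"grip":-0.3},{"dx":0,"dy":0,"dz":0,"twist":0,"grip":-0.3},{"dx":0,"dy":0,"dz":0,"twist":0,"grip":-0.3},{"dx":0,"dy":0,"dz":0,"twist":0,"grip":-0.3}]' 5
```

```text
t: 8.78
eef_pos: [0.4481, -0.0578, 0.0021]
ee_rot: [3.142, -0.0, -0.361]
force: [-0.2, -1.3, -0.5]
width: 0.0659
gripper_force: 0.0
t: 9.2
eef_pos: [0.4481, -0.0577, 0.0021]
ee_rot: [-3.142, -0.0, -0.361]
force: [-0.3, -0.0, 1.0]
width: 0.0564
gripper_force: 5.0
```

```bash
python3 -m crank '[{"dx":0.001,"dy":0,"dz":0.01,"twist":0,"grip":-0.3},{"dx":0.003,"dy":-0.001,"dz":0.022,"twist":0,"grip":-0.3},{"dx":0.008,"dy":-0.003,"dz":0.034,"twist":0,"grip":-0.3},{"dx":0.014,"dy":-0.005,"dz":0.046,"twist":0,"grip":-0.3},{"dx":0.022,"dy":-0.008,"dz":0.056,"twist":0,"grip":-0.3}]' 4
python3 -c "
from h import *
for q in([.471,-.066,.062],[.52,-.085,0]):print(proj('side',q),proj('top',q))
snap('side','s6.png',(290,200,80,80),6)"
```

```text
t: 9.62
eef_pos: [0.4699, -0.0658, 0.0588]
ee_rot: [-3.142, 0.0, -0.361]
force: [-0.4, 0.1, -0.7]
width: 0.0561
gripper_force: 4.0
[337.46950994 250.26975551] [325.51481395 236.59414277]
[329.36387691 256.17641418] [330.77987339 221.36521169]
```

View pics/s6.png

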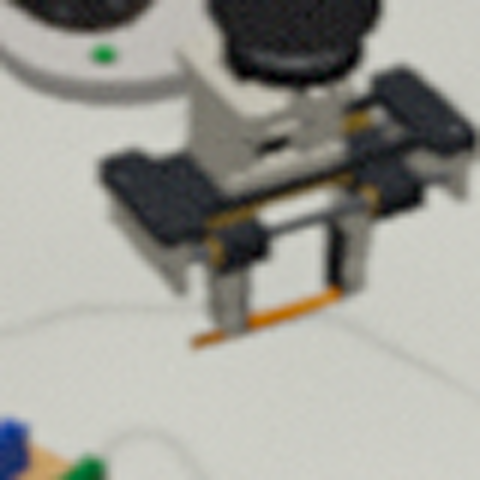

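```bash
cat >> h.py <<'E'
def plate(g,t,yaw=-20.7,gx=-.033):
    """corners (tail+,tail-,label-,label+) of plate mid-plane, grip axis point g, tilt t deg"""
    y,t=np.radians([yaw,t]);h=np.array([np.cos(y),np.sin(y),0]);u=np.array([0,0,1.])
    x=h*np.cos(t)-u*np.sin(t);n=h*np.sin(t)+u*np.cos(t);z=np.cross(x,n)
    return [g+x*(a-gx)+z*b for a,b in((-.045,-.028),(-.045,.028),(.045,.028),(.045,-.028))]
E
python3 - <<'E'
from h import *
g=np.array([.470,-.066,.0618])
for t in(0,20,30,40,50,70,90):print(t,[((proj('side',p)-[290,200])*6).round(0).astype(int).tolist() for p in plate(g,t)])
b=arm.grab_frame('side')[:,:,::-1];a=arm.grab_frame('top')[:,:,::-1]
m=cv2.inRange(cv2.cvtColor(b,cv2.COLOR_BGR2HSV),(8,150,80),(25,255,255))[200:280,290:370]
v,u=np.nonzero(m);print(len(u),[(i,v[u==i].min(),v[u==i].max()) for i in np.unique(u)])
E
```

```text
0 [[252, 330], [342, 300], [259, 212], [172, 241]]
20 [[252, 324], [342, 293], [263, 254], [176, 283]]
30 [[251, 320], [341, 289], [267, 277], [181, 306]]
40 [[250, 316], [340, 285], [274, 300], [187, 330]]
50 [[249, 312], [339, 282], [282, 323], [196, 353]]
70 [[245, 306], [335, 275], [302, 365], [216, 395]]
90 [[242, 300], [331, 270], [327, 398], [239, 429]]
51 [(np.int64(33), np.int64(56), np.int64(56)), (np.int64(34), np.int64(36), np.int64(56)), (np.int64(35), np.int64(36), np.int64(56)), (np.int64(36), np.int64(35), np.int64(55)), (np.int64(37), np.int64(35), np.int64(35)), (np.int64(38), np.int64(35), np.int64(35)), (np.int64(39), np.int64(34), np.int64(34)), (np.int64(40), np.int64(34), np.int64(34)), (np.int64(41), np.int64(52), np.int64(54)), (np.int64(42), np.int64(52), np.int64(53)), (np.int64(43), np.int64(51), np.int64(53)), (np.int64(44), np.int64(51), np.int64(53)), (np.int64(45), np.int64(51), np.int64(52)), (np.int64(46), np.int64(51), np.int64(52)), (np.int64(47), np.int64(50), np.int64(52)), (np.int64(48), np.int64(50), np.int64(51)), (np.int64(49), np.int64(50), np.int64(51)), (np.int64(50), np.int64(49), np.int64(50)), (np.int64(51), np.int64(49), np.int64(50)), (np.int64(52), np.int64(49), np.int64(49)), (np.int64(53), np.int64(48), np.int64(49)), (np.int64(54), np.int64(47), np.int64(48)), (np.int64(55), np.int64(47), np.int64(48)), (np.int64(58), np.int64(18), np.int64(20)), (np.int64(59), np.int64(18), np.int64(20))]
```

The orange outline matches a tilt of about 46°: the predicted label corner for 46° is crop (192,343), and I see (195,343). So the plate pivoted as planned. Now I tighten the grip and lift.

```bash
python3 -m crank '[{"dx":0,"dy":0,"dz":0,"twist":0,"grip":-0.3},{"dx":0,"dy":0,"dz":0,"twist":0,"grip":-0.3},{"dx":0,"dy":0,"dz":0,"twist":0,"grip":-0.3},{"dx":0,"dy":0,"dz":0.004,"twist":0,"grip":-0.3},{"dx":0,"dy":0,"dz":0.012,"twist":0,"grip":-0.3}]' 50
python3 -m crank '[{"dx":0,"dy":0,"dz":0.015,"twist":0,"grip":-0.3},{"dx":0,"dy":0,"dz":0.04,"twist":0,"grip":-0.3},{"dx":0,"dy":0,"dz":0.07,"twist":0,"grip":-0.3},{"dx":0,"dy":0,"dz":0.1,"twist":0,"grip":-0.3},{"dx":0,"dy":0,"dz":0.12,"twist":0,"grip":-0.3}]' 50
python3 -m crank '[{"dx":0,"dy":0,"dz":0.02,"twist":0,"grip":-0.3},{"dx":0,"dy":0,"dz":0.05,"twist":0,"grip":-0.3},{"dx":0,"dy":0,"dz":0.08,"twist":0,"grip":-0.3},{"dx":0,"dy":0,"dz":0.1,"twist":0,"grip":-0.3},{"dx":0,"dy":0,"dz":0.1,"twist":0,"grip":-0.3}]'
python3 - <<'E'
from h import *
a=arm.grab_frame('top')[:,:,::-1];b=arm.grab_frame('side')[:,:,::-1]
g=np.array(arm.get_state()['eef_pos'])+[0,0,.003];print(g)
for n,im in(('side',b),('top',a)):
  for t in(30,40,50,60):print(n,t,[proj(n,p).round(1).tolist() for p in plate(g,t)])
r=lambda im,x,y,w,h:cv2.resize(im[y:y+h,x:x+w],(w*4,h*4),interpolation=cv2.INTER_CUBIC)
x,y=proj('side',g).astype(int);X,Y=proj('top',g).astype(int)
cv2.imwrite('pics/c7.png',np.hstack([r(b,x-50,y-60,100,110),r(a,X-50,Y-60,100,110)]));print(x-50,y-60,X-50,Y-60)
E
```

```text
t: 10.18
eef_pos: [0.4687, -0.066, 0.0692]
ee_rot: [3.14, 0.003, -0.361]
force: [0.2, -0.0, -1.4]
width: 0.0547
gripper_force: 50.0
t: 10.6
eef_pos: [0.4704, -0.0658, 0.1934]
ee_rot: [-3.141, -0.002, -0.361]
force: [1.0, -0.5, -1.5]
width: 0.0547
gripper_force: 50.0
t: 11.02
eef_pos: [0.4717, -0.0659, 0.2953]
ee_rot: [-3.139, -0.007, -0.361]
force: [1.5, 1.0, -1.2]
width: 0.0545
gripper_force: 50.0
[ 0.4698059  -0.06563042  0.29381836]
side 30 [[333.0, 191.6], [349.2, 187.0], [335.9, 188.0], [320.3, 192.4]]
side 40 [[332.8, 190.9], [349.0, 186.3], [337.0, 192.1], [321.5, 196.6]]
side 50 [[332.6, 190.3], [348.8, 185.7], [338.5, 196.1], [323.0, 200.7]]
side 60 [[332.3, 189.7], [348.5, 185.1], [340.2, 199.9], [324.7, 204.5]]
top 30 [[314.8, 237.6], [336.1, 245.4], [345.4, 216.6], [325.1, 209.3]]
top 40 [[314.9, 237.2], [336.3, 244.9], [344.1, 219.5], [324.1, 212.3]]
top 50 [[315.1, 236.6], [336.5, 244.4], [342.7, 223.1], [322.8, 216.0]]
top 60 [[315.4, 236.0], [336.8, 243.7], [341.1, 227.1], [321.4, 220.0]]
289 129 276 177
```

View pics/c7.png

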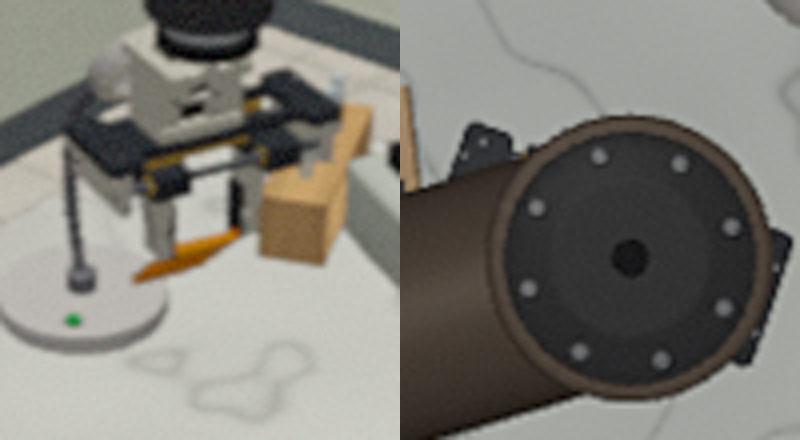

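The plate's label corner is at side (322.8,198.5), which fits a tilt of about 46°. The gripper is clear of the lens head. Moving in under the lens.

```bash
python3 -m crank '[{"dx":0.002,"dy":-0.015,"dz":0,"twist":0,"grip":-0.3},{"dx":0.006,"dy":-0.04,"dz":0,"twist":0,"grip":-0.3},{"dx":0.012,"dy":-0.065,"dz":0,"twist":0,"grip":-0.3},{"dx":0.019,"dy":-0.087,"dz":0,"twist":0,"grip":-0.3},{"dx":0.024,"dy":-0.1,"dz":0,"twist":0,"grip":-0.3}]' 50
python3 -m crank '[{"dx":0.001,"dy":-0.003,"dz":0,"twist":0,"grip":-0.3},{"dx":0.001,"dy":-0.003,"dz":0,"twist":0,"grip":-0.3},{"dx":0.001,"dy":-0.003,"dz":0,"twist":0,"grip":-0.3},{"dx":0.001,"dy":-0.003,"dz":0,"twist":0,"grip":-0.3},{"dx":0.001,"dy":-0.003,"dz":0,"twist":0,"grip":-0.3}]'
python3 - <<'E'
from h import *
a=arm.grab_frame('top')[:,:,::-1];b=arm.grab_frame('side')[:,:,::-1]
s=arm.get_state();g=np.array(s['eef_pos'])+[0,0,.003];print(g,np.abs(s['qd']).max())
for n in('side','top'):
  for t in(40,46,52):print(n,t,[proj(n,p).round(1).tolist() for p in plate(g,t)])
r=lambda im,x,y,w,h:cv2.resize(im[y:y+h,x:x+w],(w*4,h*4),interpolation=cv2.INTER_CUBIC)
x,y=proj('side',g).astype(int);X,Y=proj('top',g).astype(int)
cv2.imwrite('pics/c8.png',np.hstack([r(b,x-50,y-60,100,110),r(a,X-30,Y-80,100,110)]));print(x-50,y-60,X-30,Y-80)
E
```

```text
t: 11.53
eef_pos: [0.4933, -0.1673, 0.2885]
ee_rot: [3.141, 0.003, -0.362]
force: [0.3, -0.1, -1.0]
width: 0.0549
gripper_force: 50.0
t: 11.95
eef_pos: [0.4948, -0.168, 0.29]
ee_rot: [-3.141, 0.0, -0.36]
force: [0.2, 0.4, -1.5]
width: 0.0547
gripper_force: 50.0
[ 0.49495615 -0.16811287  0.2932271 ] 0.0040551733764200865
side 40 [[347.5, 175.4], [362.7, 171.2], [350.6, 177.5], [336.0, 181.5]]
side 46 [[347.4, 175.0], [362.6, 170.8], [351.4, 179.8], [336.8, 183.9]]
side 52 [[347.2, 174.6], [362.4, 170.5], [352.3, 182.0], [337.7, 186.1]]
top 40 [[356.2, 226.4], [377.6, 234.0], [382.8, 209.4], [362.7, 202.2]]
top 46 [[356.3, 226.0], [377.7, 233.7], [381.7, 211.5], [361.8, 204.4]]
top 52 [[356.5, 225.7], [377.9, 233.4], [380.7, 213.8], [360.8, 206.7]]
303 114 337 146
```

View pics/c8.png

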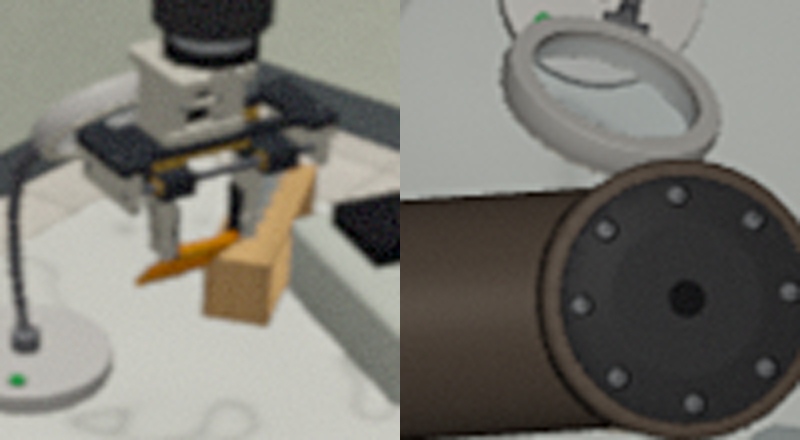

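The label corner is at side (337.3,184.8), a tilt of about 48°. That puts the label at about (0, 0, -0.134) m in the lens frame, inside every limit. The arm is still and grips with 50 N, so I'm handing in.

```bash
python3 -c "
from station import arm
print(arm.job_done())"
```

```text
the job is handed in; nothing more can be done
None
```

I handed the job in after about 12 s of robot time, with the amber plate held still in the air beneath the lens by its clear part, label up; by my estimate it is within a few degrees of square, with the label centred about 13 cm from the lens, but the judge gave no verdict.

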